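# Load the sharpening tray into its carrier and lift the carrier

### The job

Slide the metal tray, with the slip stone and crayon lying in it, into the wooden carrier until it is fully home against the back board, its rims in the two side slots. Then let go of the tray, take the carrier by the handle bar over its top and lift it about 10 cm clear of the bench, and finish while still holding it there by the bar, level and still, with the tray fully home and its load inside. Leave the other things on the bench where they are.

Things in the scene. Friction and masses are not known exactly. Their poses are not given: they have to be found in the camera images.
- carrier: Loose wooden carrier without a floor, 0.38 kg, on the bench: two side panels 58 mm high, a back board and a handle bar over the top; 142 mm wide (y). Origin on the bench under its centre, z up. +x is the way the tray slides in: open mouth at -x, inner face of the back board at x = +62 mm, outer at +72 mm. It slides if pushed hard.
- carrier_mouth (a point): Middle of the carrier's mouth, 58 mm before its origin (carrier x = -58 mm), z = 40 mm. The panels begin here, inner faces 120 mm apart; noses flared by 8 mm a side reach 12 mm further out. Each panel has an inward slot along x: ledge below (top at z = 33 mm, inner edge 49 mm from the middle), lip above (underside z = 46 mm).
- carrier_handle (a point): Middle of the carrier's handle bar, straight above its origin at z = 130 mm. The bar runs along the carrier's y, 120 mm free between its posts; 18 mm thick (carrier x), 24 mm high (z = 118 to 142 mm above the foot). The loaded carrier balances within about 10 mm of this point.
- tray: Loose shallow aluminium tray, 0.16 kg (0.3 to 0.4 kg loaded), on the bench: tub 124 mm long (x), 90 mm wide (y), 40 mm high. Origin on the bench under the tub's centre, z up. Its +x end goes into the carrier first. Fully home (end against the back board) its origin coincides with the carrier's and their axes agree.
- tray_nose (a point): Middle of the tray's leading end, tray x = +62 mm, z = 38 mm. Along both long sides run rims 4 mm thick (z = 36 to 40 mm), 112 mm over all. On the bench they pass 3 mm above the carrier's ledges, so the tray slides along the bench straight in, 4 mm to spare a side; when the carrier is lifted the rims settle on the ledges.
- tray_grip (a point): Grip point on the tray's pull, in the tray's frame at x = -92 mm, y = 0, z = 42 mm. The pull is an upright wooden fin at the tray's -x end: 14 mm thick (tray y), 50 mm long (x = -62 to -112 mm), z = 16 to 62 mm; it stays outside the carrier.
- whetstone_slip: Grey slip stone, 40x110x13 mm, 0.1 to 0.2 kg, lying in the tray lengthwise. Origin at the centre of its underside.
- wax_crayon: Red wax crayon, 12x100x12 mm, lying in the tray beside the slip stone. Origin at the centre of its underside.
- nylon_mallet: Bystander, to be left alone: the white nylon carving mallet standing on its head, handle up, 69 mm across, 230 mm tall. Origin at the centre of its underside.
- stone_chip_0: Bystander, to be left alone: a small grey stone chip, 41x47x28 mm. Origin at the centre of its underside.
- stone_chip_1: Bystander, to be left alone: a grey stone chip, 46x60x37 mm. Origin at the centre of its underside.
- wedge_1: Bystander, to be left alone: a hardwood packing wedge, 38x110x19 mm. Origin at the centre of its underside.
- wax_tin: Bystander, to be left alone: a round flat brass-coloured tin, 76 mm across, 32 mm high. Origin at the centre of its underside.

How it is judged:
By the outcome, as a careful person would: the job done as asked, in the order asked, and still so for the second after the job is handed in, while the arm keeps its last pose, push and grip.
It also fails if it takes over 59 s, if anything falls off the work surface, if the arm or the gripper's body presses on something with over 40 N, if the wrist force passes 120 N, or if a joint passes its speed limit or range.

### The arm

A 7-joint arm with a two-finger parallel gripper is mounted at the origin on a cart in front of the work surface, level with it; the furniture and walls round the work are solid. World frame = base frame: x ahead of the robot, y to its left, z up, the work surface at z = 0. Lengths are in m, angles in rad, forces in N, time in s.
With the tool pointing down it reaches from about 0.425 to 0.875 m from the base axis. Payload 4.7 kg.
Tool frame: the origin (TCP) lies midway between the tips of the shut fingers; the grasp point (between the pads) lies 19 mm behind it (ctrl.grip_point_offset is the distance from the TCP to the grasp point, in m); z points along the fingers, y is the line along which they close (so a half turn about z gives the same grasp; the last joint's range is limited). The gripper opens to 87 mm and grips with 3 to 60 N. Pads are 19 mm wide; open, the fingers measure 117 mm over their backs; the gripper's body (75 mm by 190 mm) begins 51 mm behind the grasp point.
Start: joints at [1.363, 0.321, -0.07, 1.45, 0.023, 1.371, -0.057], TCP at [0.143, -0.634, 0.201] pointing down, gripper open.
Joint ranges: [-2.86, 2.86], [-0.3, 2.09], [-1.38, 1.24], [0.06, 2.45], [-1.56, 4.7], [0.09, 2.05], [-2.69, 2.69]. Speed limits (rad/s): [2.57, 2.57, 3.14, 3.14, 3.14, 3.14, 3.14].

### API

Orientations are given as a rotation vector (axis times angle).
In Python, from bench import ctrl gives the robot as it stands.
- The arm moves only by the tool move_arm, never from a script. Its argument "increments" is text: rows parted by semicolons, each of 7 numbers parted by spaces: the shift along the world's x, y, z in mm, then the turn, a rotation vector about the world's x, y, z in degrees, then the closure in counts, from 0 (fully open) to 255 (shut). A call has exactly 8 rows; each row shifts and turns the commanded pose from where the row before left it; what a row does not reach is not made up. A row lasts 1/12 s, in which the tool goes at most 41.7 mm and 7.16 degrees, less where a joint would pass 70% of its speed; a pose out of reach is approached as far as the arm can. A call with a gripper value outside its range is refused whole. The fingers move at their own pace and stop on an object; "grip_force" is the grip in N (left out, the last holds). Time passes only in rows, so rows that do not move let the fingers close, or fill a call up. It gives the time, the measured TCP pose, the force, the opening and the grip force at its end, in the units of the state.
- ctrl.get_state(): the state, without advancing time (a new reading comes with each control period).
- ctrl.get_image(name): name is "scene" or "top" or "wrist"; returns a dict with "frame" (480x640x3 uint8, red, green, blue), "depth" (480x640 float32, m along the optical axis (not along the pixel's ray), 0 where there is no reading), "fx", "fy", "cx", "cy" (pixels), "k1" (the pictures are not rectified: a ray, as slopes to the right and down, at radius r is drawn at 1 + k1 r^2 times it, then the intrinsics apply), "position" and "orientation" of the camera in the world. Camera axes: x right, y down, z forward; pixel columns grow to the right and rows downward; lengths in m; the calibration is good to about 2 mm. A picture is of the moment at which its call begins.
- ctrl.close_job(): hands the job in; it is judged then, once.
Trained networks look in a picture, given as the dict that the camera call returned (one of the last four; its "shot" number tells which), for a name from the list of things; names that differ only in an ending like _2 or _b are one class to them, and where a whole thing is asked for, a point or a joint stands for the part that bears it (a point fixed in the world has none). Each returns a list of dicts, best first, with "score" (0 to 1); they miss things now and then, are a little off and sometimes report something else, mostly with a low value. They report only what shows in the picture. A call takes as long as a camera call.
- ctrl.find_in(target, picture): "centre" ([x, y, z] in m, in world coordinates, good to about 4 mm: the middle of the surface that is visible of it).
- ctrl.silhouettes(target, picture): "region" (480x640 bool, what is visible of it).
The state is a dict: "time": time; "joint_positions": joint angles; "qd": joint speeds; "joint_torque": joint torques, N m; "position": TCP position; "tool_rot": TCP orientation; "ft_force": force on the tool from outside, world axes, zero at the start; "torque": the same for the moment, N m; "grip_width": opening from 0.0 (shut) to 1.0 (fully open); "grip_force": force on a finger pad.
Only numpy, scipy, OpenCV 4.12 (cv2) and the standard library are available. Lean on these libraries where they do the work, as an engineer would, in place of code of your own. Each camera call takes 0.05 s, during which the arm holds its last target. There are 200 camera calls.

## Working session

There is one attempt and no reset: what is moved stays moved. The work goes in short steps, Python scripts to look and compute and a tool call to move; the robot and the scene stay as the last step left them, time stands still between calls to the robot, and variables do not carry over. Pictures are saved under pics/ and viewed, at most 10 in all, crops included, and the job is handed in when it is done.

Besides the shell and the picture viewer there is one more tool, called after "Emit:" as a command line: name --argument value ..., lists and objects as JSON in quotes. move_arm: Moves the arm, as the interface text tells. Its arguments: {"type":"object","properties":{"increments":{"type":"string"},"grip_force":{"type":"number"}},"required":["increments"]}

```bash
mkdir -p pics; cat > h.py <<'E'
import numpy as np, cv2
from bench import ctrl
from scipy.spatial.transform import Rotation as R
def rot(o):
    o=np.array(o,float)
    return o if o.shape==(3,3) else (R.from_rotvec(o) if o.size==3 else R.from_quat(o)).as_matrix()
def cloud(p):
    v,u=np.mgrid[0:480,0:640]
    K=np.array([[p['fx'],0,p['cx']],[0,p['fy'],p['cy']],[0,0,1.]])
    pts=np.stack([u,v],-1).reshape(-1,1,2).astype(np.float64)
    n=cv2.undistortPoints(pts,K,np.array([p['k1'],0,0,0,0.])).reshape(480,640,2)
    d=p['depth'][...,None].astype(float)
    c=np.concatenate([n*d,d],-1)
    w=c@rot(p['orientation']).T+np.array(p['position'])
    w[p['depth']==0]=np.nan
    return w
def save(p,n): cv2.imwrite('pics/'+n,p['frame'][...,::-1])
E
python3 - <<'E'
from h import *
s=ctrl.get_state();print(s)
for n in('top','scene'):
    p=ctrl.get_image(n);save(p,n+'1.png');print(n,p['position'],p['orientation'],p['fx'],p['k1'])
    for t in['carrier','carrier_handle','carrier_mouth','tray','tray_grip','tray_nose','whetstone_slip','wax_crayon','nylon_mallet','stone_chip_0','wedge_1','wax_tin']:
        r=ctrl.find_in(t,p);print(t,[(np.round(a['centre'],3).tolist(),round(a['score'],2)) for a in r[:2]])
E
```

```text
{'time': 0.0, 'joint_positions': array([ 1.36310072,  0.32183682, -0.07009058,  1.45168502,  0.02262867,
        1.37077121, -0.05688269]), 'qd': array([-1.64714410e-03,  9.63241342e-05,  1.08015649e-03,  1.41873299e-03,
       -2.03613688e-04,  1.87069083e-03, -2.03009841e-03]), 'joint_torque': array([-2.05087149e-04, -4.91285992e+01, -4.03963253e-01, -3.12527740e+01,
       -6.38463395e-02,  4.35392931e-02,  1.72442733e-04]), 'position': array([ 0.14280045, -0.63351425,  0.20004759]), 'tool_rot': array([-3.12041164e+00, -3.47566212e-01,  5.24524538e-04]), 'ft_force': array([-0.39643414,  0.41138288,  0.76511143]), 'torque': array([0.04800395, 0.01169947, 0.02886392]), 'grip_force': 0.0, 'grip_width': 1.0013650039009627}
top [0.46191032 0.0713075  1.33448405] [-2.13786491  2.18354035 -0.12539781] 585.648453681783 -0.01910743938665881
carrier [([0.507, -0.203, 0.056], 0.91)]
carrier_handle [([0.503, -0.21, 0.058], 0.81)]
carrier_mouth []
tray [([0.447, 0.047, 0.04], 0.66), ([0.722, -0.177, 0.094], 0.59)]
tray_grip [([0.452, 0.047, 0.037], 0.85)]
tray_nose [([0.502, -0.209, 0.062], 0.
[... 295 characters left out ...]
]
scene [-0.1895994   0.58052264  1.25692728] [-1.27767448  2.35887225 -0.87378654] 624.9627465560168 0.0496858488241548
carrier [([0.485, -0.207, 0.059], 0.91)]
carrier_handle [([0.483, -0.209, 0.058], 0.62)]
carrier_mouth [([0.483, -0.205, 0.056], 0.85)]
tray [([0.457, 0.058, 0.036], 0.65)]
tray_grip [([0.456, 0.061, 0.037], 0.65)]
tray_nose [([0.459, 0.062, 0.034], 0.88), ([0.383, 0.3, 0.034], 0.68)]
whetstone_slip [([0.477, 0.043, 0.014], 0.71)]
wax_crayon []
nylon_mallet [([0.717, -0.176, 0.094], 0.62), ([0.483, -0.206, 0.056], 0.42)]
stone_chip_0 [([0.388, 0.297, 0.036], 0.8), ([0.48, -0.206, 0.058], 0.74)]
wedge_1 [([0.798, -0.072, 0.011], 0.88)]
wax_tin [([0.496, 0.279, 0.03], 0.79)]
```

View top.

View pics/top1.png

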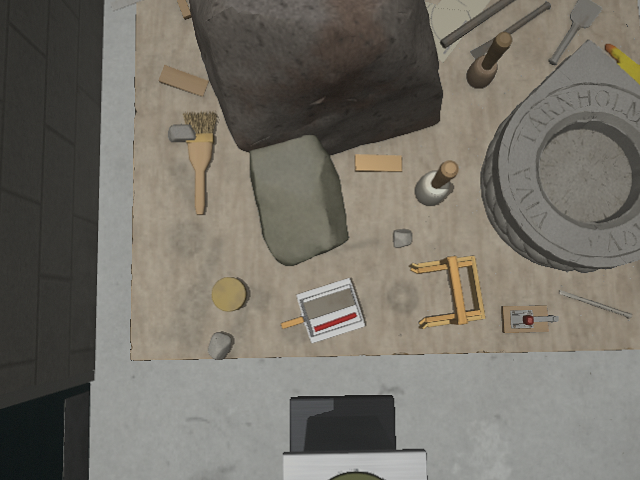

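View pics/scene1.png

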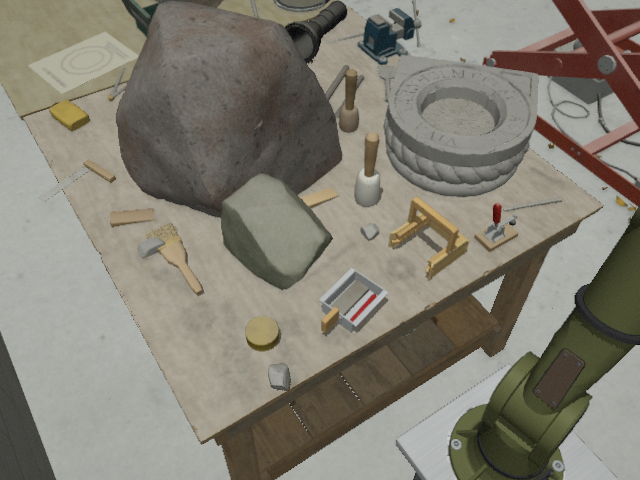

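```bash
python3 - <<'E'
from h import *
p=ctrl.get_image('top');w=cloud(p)
def seg(t,zlo,zhi,pad=0):
    r=ctrl.silhouettes(t,p)[0];m=r['region'];q=w[m];q=q[(q[:,2]>zlo)&(q[:,2]<zhi)];return m,q
def rect(q): 
    (c,s,a)=cv2.minAreaRect((q[:,:2]*1000).astype(np.float32));return np.round(c,1),np.round(s,1),round(a,2)
m,q=seg('carrier',-.01,.2);print('carrier',len(q),np.nanpercentile(q[:,2],[1,50,99]))
q1=q[(q[:,2]>.125)];print('bar',rect(q1),np.median(q1[:,2]))
q2=q[(q[:,2]>.05)&(q[:,2]<.07)];print('panels',rect(q2),np.median(q2[:,2]))
m,q=seg('tray',-.01,.2);print('tray',len(q),np.nanpercentile(q[:,2],[1,50,99]))
q1=q[q[:,2]>.055];print('fin',rect(q1),np.median(q1[:,2]))
q2=q[(q[:,2]>.03)&(q[:,2]<.047)];print('rim',rect(q2),np.median(q2[:,2]))
np.save('w.npy',w)
E
```

```text
carrier 2290 [-0.00024642  0.05742449  0.14601617]
bar (array([ 499.8, -211.8]), array([139.2,  21.2]), 6.92) 0.14152031380981223
panels (array([ 500.3, -212.9]), array([142.1, 141.6]), 6.92) 0.05658684502847611Traceback (most recent call last):
  File "<stdin>", line 10, in <module>
  File "<stdin>", line 4, in seg
IndexError: list index out of range
```

The top view shows the carrier at (450,290), with its mouth to image left (world +y). The tray is at (333,310) with its fin to the left at (292,323), so the slide runs roughly along world -y. The route between them is clear, and the chip at (402,238) and mallet lie off to the side. The scene view agrees with this. Next I'll measure the poses.

```bash
cat >> h.py <<'E'
def rect(q):
    (c,s,a)=cv2.minAreaRect((q[:,:2]*1000).astype(np.float32));return np.round(c,1).tolist(),np.round(s,1).tolist(),round(a,2)
def crop(w,x0,x1,y0,y1,z0,z1):
    q=w.reshape(-1,3);return q[(q[:,0]>x0)&(q[:,0]<x1)&(q[:,1]>y0)&(q[:,1]<y1)&(q[:,2]>z0)&(q[:,2]<z1)]
E
python3 - <<'E'
from h import *
for n in('top','scene'):
    p=ctrl.get_image(n);w=cloud(p);print(n)
    print('bar',rect(crop(w,.4,.6,-.28,-.14,.125,.16)))
    pan=crop(w,.4,.6,-.32,-.11,.045,.07);print('panels',rect(pan))
    f=crop(w,.35,.5,.08,.2,.05,.075);print('fin',rect(f),len(f),np.median(f[:,2]),f[:,:2].mean(0))
    print('rim',rect(crop(w,.36,.56,-.05,.14,.032,.046)))
    print('bench',np.nanmedian(crop(w,.4,.5,-.11,-.05,-.02,.02)[:,2]))
    # obstacle heights near gripper body
    o=crop(w,.50,.62,.02,.22,.06,.3);print('rock minx',o[:,0].min() if len(o) else None, [ (h,crop(w,.47,.62,.0,.22,h,h+.03)[:,0].min()) for h in(.06,.09,.12) if len(crop(w,.47,.62,.0,.22,h,h+.03))])
s=ctrl.get_state();print(R.from_rotvec(s['tool_rot']).as_matrix().round(3))
E
```

```text
top
bar ([500.3, -211.8], [139.9, 21.1], 7.1)
panels ([500.3, -213.4], [143.1, 142.8], 6.54)
fin ([440.0, 127.3], [13.6, 49.6], 17.14) 150 0.06232256178483564 [0.4402907  0.12697202]
rim ([464.5, 45.2], [112.2, 126.3], 16.44)
bench 0.0006492785919953725
rock minx 0.5630460754121069 [(0.06, np.float64(0.5630460754121069)), (0.09, np.float64(0.5712486243807602)), (0.12, np.float64(0.5927037716654389))]
scene
bar ([498.0, -213.0], [142.8, 27.4], 7.11)
panels ([498.0, -214.5], [146.9, 147.1], 6.1)
fin ([437.3, 129.1], [16.0, 52.9], 17.67) 154 0.061379071115262085 [0.43617062 0.13066826]
rim ([458.7, 62.9], [114.9, 165.5], 17.08)
bench 0.00047227688752049524
rock minx 0.5607628416475878 [(0.06, np.float64(0.5607628416475878)), (0.09, np.float64(0.5676319079056475)), (0.12, np.float64(0.594546038483907))]
[[ 0.975  0.22  -0.   ]
 [ 0.22  -0.975 -0.   ]
 [-0.     0.    -1.   ]]
```

Emit:
move_arm --increments "28 30 0 0 0 3.9 0;28 30 0 0 0 3.9 0;28 30 0 0 0 3.9 0;28 30 0 0 0 3.9 0;28 30 0 0 0 3.9 0;28 30 0 0 0 3.9 0;28 30 0 0 0 3.9 0;28 30 0 0 0 3.9 0"

```text
time: 2.22
position: [0.368, -0.3925, 0.2016]
tool_rot: [2.911, 1.179, -0.0]
ft_force: [0.5, -0.7, 0.0]
grip_width: 1.002
grip_force: 0.0
```

Emit:
move_arm --increments "14.5 33 0 0 0 3.9 0;14.5 33 0 0 0 3.9 0;14.5 33 0 0 0 3.9 0;14.5 33 0 0 0 3.9 0;14.5 33 0 0 0 3.9 0;14.5 33 0 0 0 3.9 0;14.5 33 0 0 0 3.9 0;14.5 33 0 0 0 3.9 0"

```text
time: 2.88
position: [0.4834, -0.1285, 0.2016]
tool_rot: [2.487, 1.918, 0.0]
ft_force: [1.4, 0.0, -0.3]
grip_width: 1.003
grip_force: 0.0
```

Emit:
move_arm --increments "-6 33 0 0 0 3.9 0;-6 33 0 0 0 3.9 0;-6 33 0 0 0 3.9 0;-6 33 0 0 0 3.9 0;-6 33 0 0 0 3.9 0;-6 33 0 0 0 3.9 0;-6 33 0 0 0 3.9 0;-6 33 0 0 0 3.9 0"

```text
time: 3.55
position: [0.4345, 0.1354, 0.2015]
tool_rot: [1.879, 2.516, 0.0]
ft_force: [0.8, 0.4, -0.5]
grip_width: 1.001
grip_force: 0.0
```

```bash
python3 - <<'E'
from h import *
s=ctrl.get_state();M=R.from_rotvec(s['tool_rot']).as_matrix();print(np.degrees(np.arctan2(M[1,1],M[0,1])),s['joint_positions'],s['position'])
p=ctrl.get_image('wrist');w=cloud(p);save(p,'w1.png')
print(p['position'],(rot(p['orientation'])).round(2).tolist())
f=crop(w,.38,.5,.09,.2,.05,.075);print('fin',rect(f),len(f),np.median(f[:,2]))
print('rim',rect(crop(w,.36,.56,-.05,.14,.034,.045)))
E
```

```text
16.4945109874441 [ 0.57244009 -0.10284458 -0.86562906  1.88256401 -0.07946294  1.32559644
  0.01656236] [0.43449743 0.13539978 0.20150781]
[0.41262485 0.21005045 0.38452822] [[0.96, 0.27, 0.08], [0.28, -0.92, -0.27], [0.0, 0.29, -0.96]]
fin ([439.2, 129.9], [13.2, 49.1], 16.59) 791 0.061278116157660656
rim ([458.5, 65.4], [112.7, 87.9], 16.16)
```

View pics/w1.png

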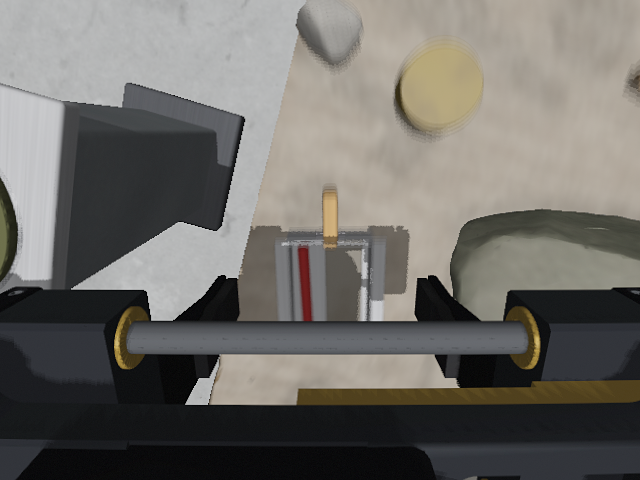

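The wrist view shows the fin at (330,215), midway between the fingers at (235,295) and (425,295). Its axis matches the tool yaw at 16.5°. I'll descend 178 mm with a small correction and close on the fin.

Emit:
move_arm --increments "3 -1 -22 0 0 0 0;0 0 -26 0 0 0 0;0 0 -26 0 0 0 0;0 0 -26 0 0 0 0;0 0 -26 0 0 0 0;0 0 -22 0 0 0 0;0 0 -16 0 0 0 0;0 0 -13 0 0 0 0" --grip_force 30

```text
time: 4.27
position: [0.4372, 0.1325, 0.0227]
tool_rot: [-1.884, -2.513, 0.002]
ft_force: [0.6, 0.5, 0.2]
grip_width: 1.001
grip_force: 0.0
```

Emit:
move_arm --increments "0 0 0 0 0 0 255;0 0 0 0 0 0 255;0 0 0 0 0 0 255;0 0 0 0 0 0 255;0 0 0 0 0 0 255;0 0 0 0 0 0 255;0 0 0 0 0 0 255;0 0 0 0 0 0 255" --grip_force 30

```text
time: 4.93
position: [0.4382, 0.1328, 0.0245]
tool_rot: [1.884, 2.513, 0.0]
ft_force: [-0.8, 0.1, -0.2]
grip_width: 0.476
grip_force: 0.0
```

Emit:
move_arm --increments "0 0 0 0 0 0 255;0 0 0 0 0 0 255;0 0 0 0 0 0 255;0 0 0 0 0 0 255;0 0 0 0 0 0 255;0 0 0 0 0 0 255;0 0 0 0 0 0 255;0 0 0 0 0 0 255" --grip_force 30

```text
time: 5.6
position: [0.4379, 0.1329, 0.0241]
tool_rot: [1.884, 2.514, 0.0]
ft_force: [0.9, -0.0, -0.5]
grip_width: 0.156
grip_force: 30.0
```

Emit:
move_arm --increments "1 -4 0 0 0 -0.6 255;2 -6 0 0 0 -0.6 255;2 -6 0 0 0 -0.6 255;2 -6 0 0 0 -0.6 255;2 -6 0 0 0 -0.6 255;2 -6 0 0 0 -0.6 255;2 -6 0 0 0 -0.6 255;2 -6 0 0 0 -0.6 255"

```text
time: 6.27
position: [0.4531, 0.0862, 0.0242]
tool_rot: [-1.989, -2.432, 0.0]
ft_force: [-0.1, 2.0, 0.4]
grip_width: 0.159
grip_force: 30.0
```

Emit:
move_arm --increments "2 -7 0 0 0 -0.6 255;2 -7 0 0 0 -0.6 255;2 -7 0 0 0 -0.6 255;2 -7 0 0 0 -0.6 255;2 -7 0 0 0 -0.6 255;2 -7 0 0 0 -0.6 255;2 -7 0 0 0 -0.6 255;2 -4 0 0 0 -0.6 255"

```text
time: 6.93
position: [0.4691, 0.0327, 0.0242]
tool_rot: [2.09, 2.345, -0.001]
ft_force: [-1.3, 2.0, -0.6]
grip_width: 0.158
grip_force: 30.0
```

```bash
cat > m.py <<'E'
from h import *
s=ctrl.get_state();M=R.from_rotvec(s['tool_rot']).as_matrix();print(np.degrees(np.arctan2(M[1,1],M[0,1])),s['position'].round(4),s['ft_force'].round(1),s['time'],s['grip_width'])
def fit(w):
    bar=crop(w,.4,.6,-.28,-.14,.125,.16); pan=crop(w,.4,.6,-.32,-.13,.045,.07)
    print('bar',rect(bar),'pan',rect(pan))
    print('rim',rect(crop(w,.40,.56,-.135,.025,.032,.044)))
    a=np.radians(7);ux=np.array([np.sin(a),-np.cos(a)]);uy=np.array([np.cos(a),np.sin(a)]);C=np.array([.5,-.2124])
    q=w.reshape(-1,3);d=q[:,:2]-C;X=d@ux*1e3;Y=d@uy*1e3;Z=q[:,2]*1e3
    for name,(z0,z1) in dict(panel=(50,65),rim=(33,46)).items():
        for x in(range(-65,60,20) if name=='panel' else range(-215,-55,20)):
            k=(abs(X-x)<8)&(Z>z0)&(Z<z1)&(abs(Y)<85);y=Y[k]
            if k.sum()>5:print(name,x,'L',y[y>0].min().round(1) if (y>0).any() else'',y[y>0].max().round(1)if (y>0).any() else'','R',y[y<0].max().round(1)if (y<0).any() else'',y[y<0].min().round(1)if (y<0).any() else'')
p=ctrl.get_image('top');fit(cloud(p));save(p,'t_%d.png'%p['shot'])
E
python3 m.py; ls pics
```

```text
6.590707774893126 [0.4691 0.0327 0.0242] [-1.3  2.  -0.6] 6.9333 0.15773641570143876
bar ([500.3, -212.1], [140.0, 21.0], 6.92) pan ([501.0, -213.4], [143.1, 143.1], 7.13)
rim ([483.5, -82.3], [111.6, 76.6], 6.51)
panel -65 L 50.4 72.2 R -48.4 -70.9
panel -45 L 49.5 70.4 R -48.8 -69.5
panel -25 L 49.4 70.3 R -48.7 -69.5
panel -5 L 49.5 70.5 R -48.8 -68.2
panel 35 L 49.6 70.0 R -48.9 -69.2
panel 55 L 0.1 70.1 R -0.2 -69.8
rim -155 L 41.6 55.2 R -43.6 -55.3
rim -135 L 41.5 55.1 R -42.5 -56.1
rim -115 L 41.3 55.0 R -42.6 -56.4
rim -95 L 1.3 55.0 R -0.9 -56.0
rim -75 L 57.5 71.1 R -58.2 -71.2
scene1.png
t_7.png
top1.png
w1.png
```

The tray is centred on the carrier axis to under 1 mm, with yaw 0.4° short. About 157 mm of slide remains.

Emit:
move_arm --increments "0.5 -3 0 0 0 0.2 255;1 -6 0 0 0 0.2 255;1 -8 0 0 0 0 255;1 -8 0 0 0 0 255;1 -8 0 0 0 0 255;1 -8 0 0 0 0 255;1 -8 0 0 0 0 255;1 -8 0 0 0 0 255"

```text
time: 7.65
position: [0.4765, -0.0241, 0.0242]
tool_rot: [2.08, 2.354, -0.0]
ft_force: [-0.6, 2.6, -0.1]
grip_width: 0.157
grip_force: 30.0
```

```bash
python3 m.py
```

```text
7.088857731038861 [ 0.4765 -0.0241  0.0242] [-0.6  2.6 -0.1] 7.65 0.1566189618549317
bar ([500.1, -211.6], [140.0, 21.4], 6.73) pan ([501.2, -211.0], [143.3, 147.2], 7.54)
rim ([541.1, -130.4], [14.9, 16.4], 25.07)
panel -65 L 50.4 71.5 R -50.5 -70.9
panel -45 L 49.6 70.3 R -48.4 -69.6
panel -25 L 49.5 70.2 R -48.8 -69.5
panel -5 L 49.3 69.8 R -48.8 -68.2
panel 35 L 49.3 70.5 R -49.0 -69.2
panel 55 L 2.3 70.1 R -4.5 -69.5
rim -75 L 43.3 71.1 R -41.7 -71.3
```

```bash
python3 - <<'E'
from h import *
a=ctrl.get_image('top')['frame'][200:380,250:530];b=ctrl.get_image('scene')['frame'][170:350,260:540]
im=np.hstack([a,b]);im=cv2.resize(im,(800,257));cv2.imwrite('pics/c2.png',cv2.resize(np.vstack([cv2.resize(a,(440,283)),cv2.resize(b,(440,283))]),None,fx=1,fy=1)[...,::-1])
E
```

```text
(no output)
```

View pics/c2.png

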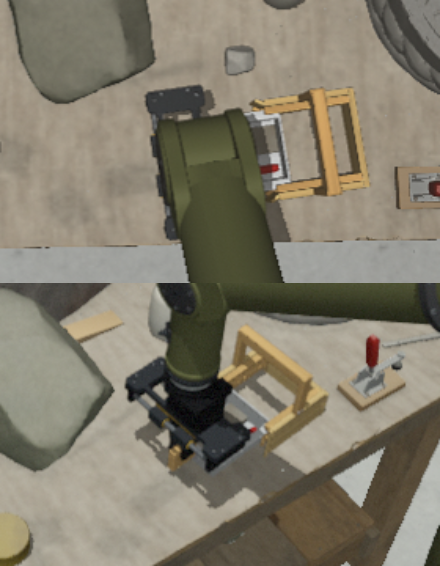

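The top crop at (270,145) shows the tray nose between the flared noses of the carrier. The force is only sliding friction. I'll continue in, then feel for the back board.

Emit:
move_arm --increments "1 -7 0 0 0 0 255;1 -7 0 0 0 0 255;1 -7 0 0 0 0 255;1 -8 0 0 0 0 255;1 -8 0 0 0 0 255;1 -8 0 0 0 0 255;0.8 -8 0 0 0 0 255;0.8 -7 0 0 0 0 255"

```text
time: 8.47
position: [0.4841, -0.0842, 0.0242]
tool_rot: [2.08, 2.354, -0.0]
ft_force: [0.2, 1.0, 0.2]
grip_width: 0.157
grip_force: 30.0
```

Emit:
move_arm --increments "0.6 -5 0 0 0 0 255;0.6 -5 0 0 0 0 255;0.5 -4 0 0 0 0 255;0.5 -4 0 0 0 0 255;0.4 -3 0 0 0 0 255;0.3 -3 0 0 0 0 255;0.3 -3 0 0 0 0 255;0.2 -2 0 0 0 0 255"

```text
time: 9.13
position: [0.4875, -0.1124, 0.0242]
tool_rot: [2.079, 2.355, -0.0]
ft_force: [0.3, 2.6, -0.5]
grip_width: 0.159
grip_force: 30.0
```

```bash
python3 m.py | head -3
```

```text
7.114442610464968 [ 0.4875 -0.1124  0.0242] [ 0.3  2.6 -0.5] 9.1333 0.15859999566765237
bar ([558.0, -177.3], [18.5, 73.1], 4.41) pan ([501.4, -221.4], [140.1, 126.8], 6.97)
rim ([485.7, -93.3], [9.1, 0.0], -167.62)
```

Emit:
move_arm --increments "0.2 -1 0 0 0 0 255;0.1 -1 0 0 0 0 255;0.1 -1 0 0 0 0 255;0.1 -1 0 0 0 0 255;0.1 -1 0 0 0 0 255;0.1 -1 0 0 0 0 255;0.1 -1 0 0 0 0 255;0.1 -1 0 0 0 0 255"

```text
time: 9.85
position: [0.4884, -0.1202, 0.0242]
tool_rot: [2.079, 2.355, 0.0]
ft_force: [-0.4, 1.8, -0.4]
grip_width: 0.159
grip_force: 30.0
```

Emit:
move_arm --increments "0.1 -1 0 0 0 0 255;0.1 -1 0 0 0 0 255;0.1 -1 0 0 0 0 255;0.1 -1 0 0 0 0 255;0 0 0 0 0 0 255;0 0 0 0 0 0 255;0 0 0 0 0 0 255;0 0 0 0 0 0 255"

```text
time: 10.52
position: [0.4888, -0.1237, 0.0242]
tool_rot: [-2.079, -2.355, -0.0]
ft_force: [0.5, 4.5, 0.5]
grip_width: 0.16
grip_force: 30.0
```

```bash
python3 - <<'E'
from h import *
s=ctrl.get_state();print(s['position'],s['ft_force'])
p=ctrl.get_image('scene');w=cloud(p)
print(rect(crop(w,.4,.6,-.28,-.14,.125,.16)));print(rect(crop(w,.4,.6,-.32,-.13,.045,.07)))
p2=ctrl.get_image('top')
cv2.imwrite('pics/c3.png',np.vstack([cv2.resize(p2['frame'][230:340,390:500],(440,440)),cv2.resize(p['frame'][190:290,370:480],(440,400))])[...,::-1][:, :] if 0 else np.hstack([cv2.resize(p2['frame'][230:340,390:500],(400,400)),cv2.resize(p['frame'][190:300,370:480],(400,400))])[...,::-1])
E
```

```text
[ 0.48875956 -0.12374464  0.02416717] [0.49987218 4.53658928 0.50508853]
([492.9, -188.9], [97.0, 185.8], 89.84)
([445.5, -213.3], [166.9, 55.9], 88.69)
```

View pics/c3.png

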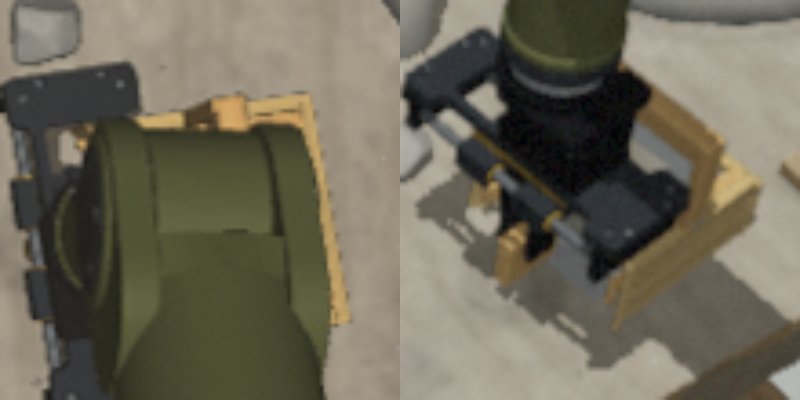

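The crops show the arm hiding the tray, with the fin outside the mouth at (510,255) on the right. The force rose to 4.5 N at the expected home position. I'll push a little further to confirm contact.

Emit:
move_arm --increments "0.1 -1 0 0 0 0 255;0.1 -1 0 0 0 0 255;0.1 -1 0 0 0 0 255;0.1 -0.5 0 0 0 0 255;0 0 0 0 0 0 255;0 0 0 0 0 0 0;0 0 0 0 0 0 0;0 0 0 0 0 0 0"

```text
time: 11.28
position: [0.4893, -0.1291, 0.0244]
tool_rot: [2.08, 2.353, -0.001]
ft_force: [-0.1, -0.3, 0.8]
grip_width: 0.308
grip_force: 0.0
```

Emit:
move_arm --increments "0 0 0 0 0 0 0;0 0 0 0 0 0 0;0 0 0 0 0 0 0;0 0 0 0 0 0 0;0 0 0 0 0 0 0;0 0 0 0 0 0 0;0 0 4 0 0 0 0;0 0 10 0 0 0 0"

```text
time: 11.95
position: [0.488, -0.1272, 0.0375]
tool_rot: [-2.078, -2.353, 0.001]
ft_force: [0.1, 0.5, 0.9]
grip_width: 0.909
grip_force: 0.0
```

Emit:
move_arm --increments "0 0 20 0 0 0 0;0 0 30 0 0 0 0;0 0 35 0 0 0 0;0 0 35 0 0 0 0;0 0 35 0 0 0 0;0 10 20 0 0 0 0;0 30 0 0 0 0 0;0 35 0 0 0 0 0"

```text
time: 12.62
position: [0.4903, -0.054, 0.2159]
tool_rot: [2.082, 2.346, 0.002]
ft_force: [1.7, 1.2, -0.2]
grip_width: 0.997
grip_force: 0.0
```

```bash
cat > m2.py <<'E'
from h import *
s=ctrl.get_state();print(s['position'],s['ft_force'],s['time'])
for n in('top','wrist'):
    p=ctrl.get_image(n);w=cloud(p);print(n)
    bar=crop(w,.4,.6,-.30,-.14,.128,.16);print('bar',len(bar),rect(bar) if len(bar)>5 else '')
    pan=crop(w,.4,.6,-.32,-.13,.05,.07);print('pan',rect(pan) if len(pan)>5 else '')
    f=crop(w,.45,.53,-.18,-.08,.05,.07);f=f[abs(f[:,0]-.489)<.02];print('fin',rect(f) if len(f)>5 else '',len(f))
    save(p,'m2_%d.png'%p['shot']);print(p['shot'])
E
python3 m2.py
```

```text
[ 0.4903497  -0.05396437  0.21591277] [ 1.73673749  1.17253953 -0.20562911] 12.6167
top
bar 274 ([500.5, -225.0], [140.6, 18.9], 0.85)
pan ([506.9, -268.0], [140.2, 41.7], 7.17)
fin  0
14
wrist
bar 0 
pan ([499.1, -196.3], [144.7, 135.4], 9.23)
fin ([490.2, -131.0], [13.6, 49.9], 7.2) 658
15
```

Emit:
move_arm --increments "0 35 0 0 0 0 0;0 35 0 0 0 0 0;0 35 0 0 0 0 0;0 35 0 0 0 0 0;0 35 0 0 0 0 0;0 0 0 0 0 0 0;0 0 0 0 0 0 0;0 0 0 0 0 0 0"

```text
time: 13.38
position: [0.4893, 0.1216, 0.2135]
tool_rot: [2.079, 2.354, -0.001]
ft_force: [-0.0, -0.7, 1.0]
grip_width: 1.003
grip_force: 0.0
```

```bash
python3 m2.py; python3 - <<'E'
import cv2,glob
f=sorted(glob.glob('pics/m2_16.png'))[0]
cv2.imwrite('pics/c4.png',cv2.resize(cv2.imread(f)[220:350,370:520],None,fx=4,fy=4))
E
```

```text
[0.48928217 0.12161824 0.21352527] [-0.02194361 -0.6734112   1.01456624] 13.3833
top
bar 701 ([500.5, -217.8], [140.0, 21.3], 6.85)
pan ([499.5, -209.3], [142.8, 160.5], 7.31)
fin ([490.8, -131.4], [13.7, 49.9], 6.77) 150
16
wrist
bar 0 
pan 
fin  2
17
```

View pics/c4.png

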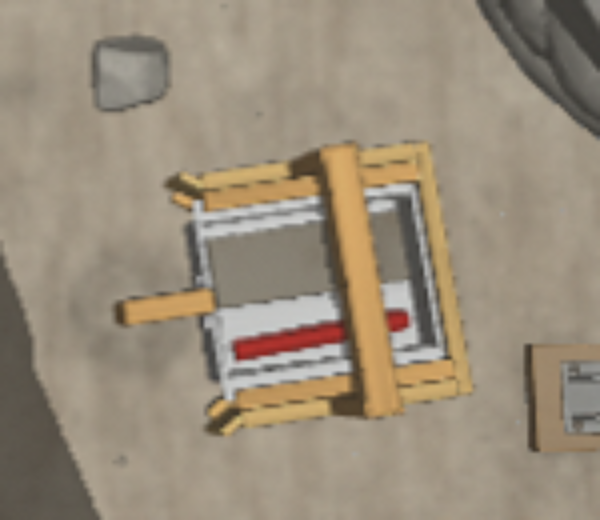

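The top crop shows the tray square in the carrier with its end at the back board (415,270) and both stone and crayon inside. The fin-to-bar distance is 86.9 mm, against 87 mm when home. The carrier moved about 6 mm during the push. Now I'll go to the bar.

Emit:
move_arm --increments "1 -21 0 0 0 -5.6 0;1 -21 0 0 0 -5.6 0;1 -21 0 0 0 -5.6 0;1 -21 0 0 0 -5.6 0;1 -21 0 0 0 -5.6 0;1 -21 0 0 0 -5.6 0;1 -21 0 0 0 -5.6 0;1 -21 0 0 0 -5.6 0"

```text
time: 14.15
position: [0.4967, -0.0485, 0.2133]
tool_rot: [2.825, 1.373, -0.001]
ft_force: [-0.8, -0.4, -0.2]
grip_width: 1.003
grip_force: 0.0
```

Emit:
move_arm --increments "0 -21 0 0 0 -5.6 0;1 -21 0 0 0 -5.6 0;0 -21 0 0 0 -5.6 0;1 -21 0 0 0 -5.6 0;0 -21 0 0 0 -5.6 0;1 -21 0 0 0 -5.6 0;0 -21 0 0 0 -5.6 0;0 -21 0 0 0 -5.6 0"

```text
time: 14.82
position: [0.4991, -0.2164, 0.2131]
tool_rot: [3.135, 0.193, -0.001]
ft_force: [-0.1, -0.6, -0.3]
grip_width: 1.0
grip_force: 0.0
```

```bash
python3 - <<'E'
from h import *
s=ctrl.get_state();M=R.from_rotvec(s['tool_rot']).as_matrix();print(np.degrees(np.arctan2(M[1,1],M[0,1])),s['position'].round(4),s['ft_force'],M[:,2].round(4),s['joint_positions'].round(2))
p=ctrl.get_image('wrist');w=cloud(p);b=crop(w,.4,.6,-.30,-.14,.128,.155);print(len(b),rect(b) if len(b)>5 else '');print(b[:,2].max() if len(b) else '')
p=ctrl.get_image('scene');w=cloud(p);b=crop(w,.4,.6,-.30,-.14,.128,.16);print(len(b),rect(b) if len(b)>5 else '')
E
```

```text
-82.94609931976747 [ 0.4991 -0.2164  0.2131] [-0.05461498 -0.5558086  -0.28268354] [-5.e-04 -4.e-04 -1.e+00] [ 0.92  0.13 -0.6   1.68  0.08  1.36 -1.15]
4393 ([501.4, -217.6], [137.5, 19.5], 7.17)
0.14390588345185962
529 ([498.7, -217.9], [144.5, 27.8], 8.49)
```

Emit:
move_arm --increments "1 -1.5 -10 0 0 0 0;0 0 -16 0 0 0 0;0 0 -18 0 0 0 0;0 0 -18 0 0 0 0;0 0 -16 0 0 0 0;0 0 -12 0 0 0 0;0 0 -8 0 0 0 0;0 0 -4 0 0 0 0" --grip_force 55

```text
time: 15.58
position: [0.5005, -0.2145, 0.1098]
tool_rot: [-3.134, -0.207, 0.002]
ft_force: [0.0, 0.8, 0.3]
grip_width: 0.996
grip_force: 0.0
```

Emit:
move_arm --increments "0 0 0 0 0 0 200;0 0 0 0 0 0 255;0 0 0 0 0 0 255;0 0 0 0 0 0 255;0 0 0 0 0 0 255;0 0 0 0 0 0 255;0 0 0 0 0 0 255;0 0 0 0 0 0 255"

```text
time: 16.25
position: [0.5013, -0.2152, 0.1113]
tool_rot: [3.135, 0.206, 0.0]
ft_force: [-0.1, -0.1, 0.4]
grip_width: 0.478
grip_force: 0.0
```

Emit:
move_arm --increments "0 0 0 0 0 0 255;0 0 0 0 0 0 255;0 0 0 0 0 0 255;0 0 0 0 0 0 255;0 0 0 0 0 0 255;0 0 0 0 0 0 255;0 0 0 0 0 0 255;0 0 0 0 0 0 255"

```text
time: 16.92
position: [0.5014, -0.2163, 0.1116]
tool_rot: [3.133, 0.204, 0.001]
ft_force: [0.3, -4.1, 1.6]
grip_width: 0.204
grip_force: 55.0
```

Emit:
move_arm --increments "0 0 1 0 0 0 255;0 0 1 0 0 0 255;0 0 1 0 0 0 255;0 0 2 0 0 0 255;0 0 2 0 0 0 255;0 0 3 0 0 0 255;0 0 3 0 0 0 255;0 0 3 0 0 0 255"

```text
time: 17.58
position: [0.5009, -0.2146, 0.1271]
tool_rot: [-3.134, -0.206, 0.001]
ft_force: [0.4, 0.1, -7.8]
grip_width: 0.196
grip_force: 55.0
```

Emit:
move_arm --increments "0 0 4 0 0 0 255;0 0 5 0 0 0 255;0 0 6 0 0 0 255;0 0 6 0 0 0 255;0 0 6 0 0 0 255;0 0 6 0 0 0 255;0 0 6 0 0 0 255;0 0 6 0 0 0 255"

```text
time: 18.25
position: [0.5012, -0.2151, 0.1729]
tool_rot: [3.135, 0.206, 0.0]
ft_force: [0.7, -0.4, -7.0]
grip_width: 0.2
grip_force: 55.0
```

Emit:
move_arm --increments "0 0 6 0 0 0 255;0 0 6 0 0 0 255;0 0 6 0 0 0 255;0 0 6 0 0 0 255;0 0 6 0 0 0 255;0 0 4 0 0 0 255;0 0 3 0 0 0 255;0 0 2 0 0 0 255"

```text
time: 18.92
position: [0.5013, -0.2151, 0.2116]
tool_rot: [3.135, 0.206, 0.0]
ft_force: [-0.2, 0.2, -6.7]
grip_width: 0.199
grip_force: 55.0
```

Emit:
move_arm --increments "0 0 1 0 0 0 255;0 0 0 0 0 0 255;0 0 0 0 0 0 255;0 0 0 0 0 0 255;0 0 0 0 0 0 255;0 0 0 0 0 0 255;0 0 0 0 0 0 255;0 0 0 0 0 0 255"

```text
time: 19.58
position: [0.5012, -0.2151, 0.2121]
tool_rot: [-3.135, -0.206, 0.0]
ft_force: [0.1, 0.8, -7.0]
grip_width: 0.196
grip_force: 55.0
```

```bash
python3 - <<'E'
from h import *
s=ctrl.get_state();M=R.from_rotvec(s['tool_rot']).as_matrix();print(s['position'].round(4),s['ft_force'],s['torque'],M[:,2].round(4),s['grip_width'],s['time'])
t=ctrl.get_image('top');b=ctrl.get_image('scene')
for p in(t,b):
    w=cloud(p)
    f=crop(w,.465,.515,-.17,-.09,.145,.185);print('fin',len(f),rect(f) if len(f)>5 else '')
    for y in range(-300,-90,15):
        g=crop(w,.41,.59,y/1e3,(y+15)/1e3,.14,.18)
        if len(g)>8: print(y,len(g),np.percentile(g[:,2],[10,50,90]).round(4))
cv2.imwrite('pics/c5.png',np.hstack([cv2.resize(t['frame'][220:350,370:520],(400,347)),cv2.resize(b['frame'][140:290,340:510],(400,347))])[...,::-1])
E
```

```text
[ 0.5012 -0.2151  0.2121] [ 0.14778639  0.80041339 -6.98011299] [0.02806674 0.01570379 0.00805867] [-1.e-04  0.e+00 -1.e+00] 0.1962631945074311 19.5833
fin 179 ([490.4, -128.7], [13.9, 50.7], 7.42)
-285 125 [0.1482 0.1568 0.1602]
-270 147 [0.1549 0.158  0.1614]
-255 76 [0.155  0.1584 0.1617]
-240 28 [0.1544 0.159  0.162 ]
-225 98 [0.1509 0.1577 0.1673]
-210 161 [0.1425 0.1577 0.1627]
-195 166 [0.1543 0.1582 0.1614]
-180 174 [0.1527 0.1577 0.1614]
-165 137 [0.1418 0.1572 0.1613]
-150 85 [0.1501 0.1589 0.1617]
-135 53 [0.1574 0.1602 0.1636]
-120 53 [0.156  0.1602 0.1628]
-105 11 [0.1451 0.1526 0.1603]
fin 159 ([488.2, -129.2], [17.3, 51.8], 9.01)
-300 43 [0.1431 0.1521 0.157 ]
-285 71 [0.141  0.1551 0.1618]
-270 66 [0.1412 0.1583 0.1633]
-255 58 [0.1413 0.156  0.1621]
-240 97 [0.1441 0.1576 0.1662]
-225 141 [0.1425 0.1586 0.1726]
-210 143 [0.1459 0.1589 0.1728]
-195 115 [0.1465 0.1581 0.1619]
-180 138 [0.1427 0.158  0.162 ]
-165 130 [0.1415 0.154  0.1616]
-150 94 [0.1435 0.1577 0.163 ]
-135 45 [0.146  0.1595 0.1631]
-120 64 [0.1439 0.1568 0.1624]
```

View pics/c5.png

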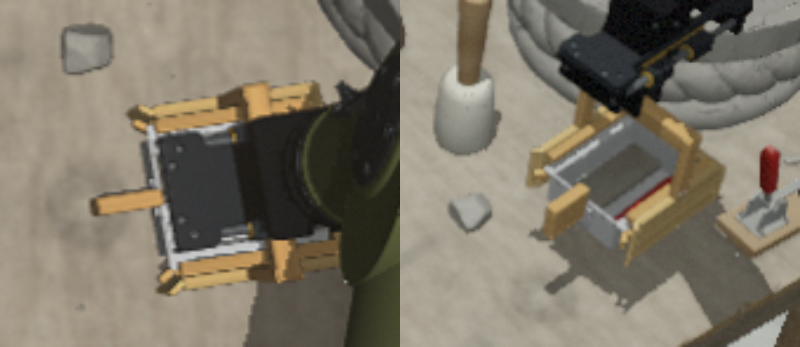

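The carrier hangs level, with its panel tops at z ≈ 158 mm front and back, so its foot is about 100 mm up. The fin is 87 mm from the bar, so the tray is still home with the stone and crayon inside.

```bash
python3 -c "
from bench import ctrl
print(ctrl.close_job())"
```

```text
the job is handed in; nothing more can be done
None
```

The tray is fully home in the carrier with the slip stone and crayon inside; the arm holds the carrier by its bar, level and about 10 cm up, and the job is handed in at about 20 s (verdict not shown).

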